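Crack open the sealed sample chamber and hold it ajar

ROBOT

A 6-joint arm with a two-finger parallel gripper is mounted at the origin on the work surface. World frame = base frame: x ahead of the robot, y to its left, z up, the work surface at z = 0. Lengths are in m, angles in degrees, forces in N, time in s.
With the tool pointing down it reaches from about 0.375 to 0.9 m from the base axis. Payload 3.1 kg.
Tool frame: the origin (TCP) lies on the centre line of the jaws, within the pads' length; the fingertips stand 22 mm ahead of it and the grasp point (between the pads) lies 3 mm ahead of it; z points along the fingers, y is the line along which they close (so a half turn about z gives the same grasp; the last joint's range is limited). The gripper opens to 87 mm and grips with 3 to 60 N. Pads are 19 mm wide; open, the fingers measure 117 mm over their backs; the gripper's body (75 mm by 190 mm) begins 51 mm behind the grasp point.
Start: joints at [59.043, 30.224, 82.088, -0, 67.689, -10.227], TCP at [0.221, 0.585, 0.245] pointing down, gripper open.
Joint ranges: [-176.69, 176.69], [-43.24, 126.21], [12.49, 139.97], [-82, 262], [0, 151.66], [-163.58, 163.58]. Speed limits (degrees/s): [159.86, 159.86, 180, 180, 180, 180].

INTERFACE

Orientations are given as a 3x3 rotation matrix whose columns are the frame's x, y, z axes.
In Python, from rig import * gives the robot as it stands.
- The arm moves only by the shell command python3 -m jog 'ROWS'. ROWS is text: rows parted by semicolons, each of 7 numbers parted by spaces: the shift along the tool's x, y, z in mm, then the turn, a rotation vector about the tool's x, y, z in rad, then the finger opening in mm, from 0 to 87. In form: tx ty tz ax ay az fingers; .... A call has 1 to 12 rows; each row shifts and turns the commanded pose from where the row before left it, along the tool's axes as they then stand; what a row does not reach is not made up. A row lasts 1/8 s, in which the tool goes at most 62.5 mm and 10.7 degrees, less where a joint would pass 70% of its speed; a pose out of reach is approached as far as the arm can. A call with a gripper value outside its range is refused whole. The fingers move at their own pace and stop on an object; the grip force is fixed at half the most. Time passes only in rows, so rows that do not move let the fingers close. It gives the time, the measured TCP pose, the force, the opening and the grip force at its end, in the units of the state.
- read_state(): the state, without advancing time (a new reading comes with each control period).
- capture(name): name is "scene" or "top" or "wrist"; returns a dict with "color" (420x560x3 uint8, red, green, blue), "camera_matrix" (3x3 intrinsics, pixels), "R" (3x3) and "t" (3): a world point X has camera coordinates R X + t. Camera axes: x right, y down, z forward; pixel columns grow to the right and rows downward; lengths in m; the calibration is good to about 2 mm. A picture is of the moment at which its call begins. There is no depth.
- hand_in(): hands the job in; it is judged then, once.
Trained networks look in the newest picture that a camera, given by its name, has taken for a name from the list of things; names that differ only in an ending like _2 or _b are one class to them, and where a whole thing is asked for, a point or a joint stands for the part that bears it (a point fixed in the world has none). Each returns a list of dicts, best first, with "conf" (0 to 1); they miss things now and then, are a little off and sometimes report something else, mostly with a low value. They report only what shows in the picture. A call takes as long as a camera call.
- find_in(camera, target): "at" ([x, y, z] in m, in world coordinates, good to about 4 mm: the middle of the surface that is visible of it).
- trace(camera, target): "pixels" (420x560 bool, what is visible of it).
- place_of(camera, target): "at" ([x, y, z] in m, in world coordinates, good to about 4 mm: a listed point, or the origin of a listed thing).
The state is a dict: "time_s": time; "joint_positions": joint angles; "qvel": joint speeds; "tau": joint torques, N m; "position": TCP position; "tcp_rot": TCP orientation; "force": force on the tool from outside, world axes, zero at the start; "moment": the same for the moment, N m; "opening": opening from 0.0 (shut) to 1.0 (fully open); "grasp_force": force on a finger pad.
Only numpy, scipy, OpenCV 4.12 (cv2) and the standard library are available. Lean on these libraries where they do the work, as an engineer would, in place of code of your own. Each camera call takes 0.05 s, during which the arm holds its last target. There are 200 camera calls.

TASK

Unlatch the dry sample chamber by swinging its clamp lever over to the front until it lies about level, and leave it open. Then pull the lid up by its post until it breaks free of the sticky gasket, without letting it fly up, and finish while still holding it still and slightly ajar, with a gap of about 15 mm at its front edge so that the chamber can breathe. Only the gripper may hold the lid up: do not let go of it at the end, and leave everything else on the bench where it is.

Things in the scene. Friction and masses are not known exactly. Their poses are not given: they have to be found in the camera images.
- chamber: Dry sample chamber fixed to the bench: white box 150 (x) x 190 (y) x 75 mm high, aluminium lid on a 4 mm gasket. Origin: centre of the underside; z up. Front is -x, where the clamp block (24 x 46 x 82 high) stands at (-111, 0); the lid hinges along +x. In this frame (mm), shut: lid grip (-35, 0, 113), lid hinge x 75, z 79; clamp pivot x -111, z 94; clamp grip (-111, 0, 156)
- lid (a joint): Lid angle, rad: 0 shut, grows as the front edge rises (stop 0.7). The front edge is 156 mm from the hinge: 0.1 rad is about a 15 mm gap. The gasket sticks: pull at the post peaks at about 12 to 20 N in the first 1 to 2 mm of lift, then fades; from 0.06 rad (6 mm at the post) only the lid's weight is left, 2 to 4 N; the post leans with the lid. Let go, it falls shut and sticks again
- lid_grip (a point): Point to grip on the lid: on the axis of a black square post 24 x 24 mm, 38 high, standing on the lid's top face (top face 10 mm above the hinge axis when shut) on its centre line, 110 mm in front of the hinge axis. The point is 14 mm below the post's top and 24 mm above the lid's top face
- lid_hinge (a point): Middle of the lid's hinge axis (runs along the chamber's y), 79 mm above the bench
- clamp (a joint): Clamp lever angle, rad: 0 shut, lever upright, its finger over the lid's front tongue (lid locked); grows as the lever swings towards the chamber's front (-x of the chamber), level at its stop, 1.55. It is stiff, 3 to 5 N at the grip all the way, and stays where it is left
- clamp_grip (a point): Point to grip on the clamp lever: middle of its black grip, 14 (along the chamber's x when shut) x 16 (along y) mm, 42 long, whose end lies 20 mm beyond this point; 62 mm from the pivot axis, straight above it when shut
- clamp_hinge (a point): Middle of the clamp lever's pivot axis (runs along the chamber's y), 94 mm above the bench
- puck: Bystander: brass specimen mount, a disc of diameter 40 and height 22 mm. Origin: centre of the underside
- lens_jar: Bystander: small amber jar with black lid, diameter 56, height 65 mm. Origin: centre of the underside
- objective: Bystander: aluminium microscope objective standing up, diameter 34, height 46 mm. Origin: centre of the underside
- ring_gauge: Bystander: dark steel ring gauge lying flat, outer diameter 60, height 20 mm. Origin: centre of the underside
- mouse: Bystander: black computer mouse 100 x 58 x 32 mm. Origin: centre of the underside
- gauge_case: Bystander: closed dark wooden gauge-block case 110 x 70 x 35 mm. Origin: centre of the underside
- driver: Bystander: screwdriver with grey handle, lying down, 170 long mm. Origin: under its middle

How it is judged:
By the outcome, as a careful person would: the job done as asked, in the order asked, and still so for the second after the job is handed in, while the arm keeps its last pose, push and grip.
It also fails if it takes over 45 s, if anything falls off the work surface, if the arm or the gripper's body presses on something with over 40 N, if the wrist force passes 120 N, or if a joint passes its speed limit or range.

## Working session

There is one attempt and no reset: what is moved stays moved. The work goes in short steps, Python scripts to look and compute and a shell command to move; the robot and the scene stay as the last step left them, time stands still between calls to the robot, and variables do not carry over. Pictures are saved under pics/ and viewed, at most 10 in all, crops included, and the job is handed in when it is done.

```bash
mkdir -p pics; ls
python3 - <<'E'
from rig import *
import cv2,numpy as np
np.set_printoptions(precision=4,suppress=True)
s=read_state();print(s['position'],s['tcp_rot'],s['opening'],s['time_s'])
for c in ("scene","top","wrist"):
    im=capture(c);cv2.imwrite(f"pics/{c}0.png",im["color"][:,:,::-1])
    for n in ("chamber","lid_grip","lid_hinge","clamp_grip","clamp_hinge"):
        try:
            p=place_of(c,n);print(c,n,[(np.round(q["at"],4),round(q["conf"],2)) for q in p[:2]])
        except Exception as e: print(c,n,e)
a=cv2.imread("pics/scene0.png");b=cv2.imread("pics/top0.png")
cv2.imwrite("pics/both.png",cv2.resize(np.vstack([a,b]),None,fx=.71,fy=.71))
print(read_state()['time_s'])
E
```

```text
pics
[0.2208 0.5839 0.2436] [[-0.9353  0.354  -0.0011]
 [ 0.354   0.9353 -0.0019]
 [ 0.0004 -0.0021 -1.    ]] 0.9957856318252075 0.0
scene chamber [(array([0.6109, 0.0929, 0.0003]), 0.59)]
scene lid_grip [(array([0.5759, 0.1035, 0.1132]), 0.64)]
scene lid_hinge [(array([0.685 , 0.0844, 0.0805]), 0.73)]
scene clamp_grip [(array([0.5049, 0.1236, 0.1551]), 0.56)]
scene clamp_hinge [(array([0.5007, 0.1167, 0.0932]), 0.66)]
top chamber [(array([ 0.6084,  0.097 , -0.0005]), 0.63)]
top lid_grip [(array([0.5817, 0.1031, 0.1128]), 0.89)]
top lid_hinge [(array([0.6846, 0.0791, 0.075 ]), 0.96)]
top clamp_grip [(array([0.5001, 0.1191, 0.156 ]), 0.43)]
top clamp_hinge [(array([0.502 , 0.121 , 0.0922]), 0.39)]
wrist chamber []
wrist lid_grip []
wrist lid_hinge []
wrist clamp_grip []
wrist clamp_hinge []
0.9
```

View pics/both.png

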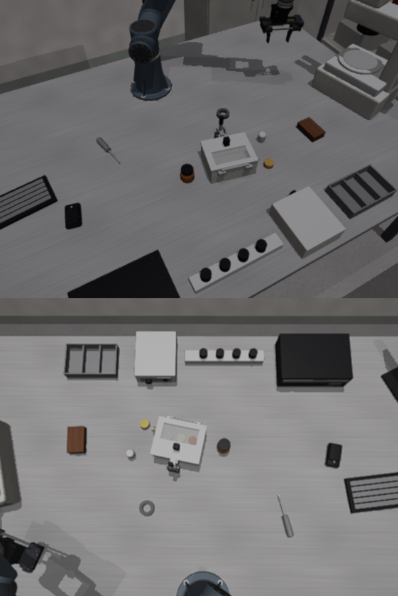

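The chamber is near (0.61, 0.09) with its clamp (black lever) facing the robot. The post is at about (177,447) in the lower view, and the ring gauge at about (147,508) stands clear of the lever's swing. Next I fit the chamber pose and look at the bystanders.

```bash
cat > h.py <<'E'
from rig import *
import numpy as np,cv2
from scipy.optimize import least_squares
np.set_printoptions(precision=4,suppress=True)
L={"chamber":(0,0,0),"lid_grip":(-.035,0,.113),"lid_hinge":(.075,0,.079),"clamp_grip":(-.111,0,.156),"clamp_hinge":(-.111,0,.094)}
def obs(cams,names=L):
    o=[]
    for c in cams:
        capture(c)
        for n in names:
            p=place_of(c,n)
            if p: o.append((n,np.array(p[0]["at"]),p[0]["conf"],c))
    return o
def C(ps,v):
    c,s=np.cos(ps[2]),np.sin(ps[2]); return np.array([ps[0]+c*v[0]-s*v[1],ps[1]+s*v[0]+c*v[1],v[2]])
def fit(o):
    f=lambda p:np.concatenate([(C(p,L[n])-a)[:2]*w for n,a,w,_ in o])
    r=least_squares(f,[.61,.09,-.2],loss='soft_l1',f_scale=.004)
    for n,a,w,c in o: print(c,n,a,round(w,2),'err mm',(C(r.x,L[n])-a)*1e3)
    print('pose',r.x,np.degrees(r.x[2])); return r.x
def go(target,R=None):
    s=read_state();T=np.array(s['tcp_rot']);p=np.array(s['position'])
    print('tool shift mm',T.T@(np.array(target)-p)*1e3)
    if R is not None:
        print('rotvec',cv2.Rodrigues(T.T@R)[0].ravel())
def Rd(psi):
    c,s=np.cos(psi),np.sin(psi); return np.array([[-c,-s,0],[-s,c,0],[0,0,-1.]])
E
python3 - <<'E'
from h import *
o=obs(("scene","top","scene","top"))
p=fit(o)
# triangulated height of lid_grip/clamp_grip via trace centroids not needed yet
for n in ("puck","ring_gauge","lens_jar","objective"):
    q=place_of("top",n); print(n,[(x["at"],round(x["conf"],2)) for x in q[:1]])
go(C(p,(-.13,0,.29)),Rd(p[2]))
E
```

```text
scene chamber [ 0.6127  0.0967 -0.002 ] 0.74 err mm [-0.1584 -0.2013  2.    ]
scene lid_grip [0.5769 0.1018 0.1119] 0.93 err mm [1.2704 1.3032 1.1   ]
scene lid_hinge [0.687  0.0857 0.0806] 0.63 err mm [-0.8058 -3.3538 -1.6   ]
scene clamp_grip [0.5032 0.1209 0.1558] 0.68 err mm [ 0.3357 -3.4556  0.2   ]
scene clamp_hinge [0.5046 0.1171 0.0938] 0.74 err mm [-1.0643  0.3444  0.2   ]
top chamber [ 0.6126  0.0979 -0.0006] 0.6 err mm [-0.0584 -1.4013  0.6   ]
top lid_grip [0.581  0.1046 0.1143] 0.77 err mm [-2.8296 -1.4968 -1.3   ]
top lid_hinge [0.6852 0.0835 0.0782] 0.56 err mm [ 0.9942 -1.1538  0.8   ]
top clamp_grip [0.5004 0.1204 0.1566] 0.39 err mm [ 3.1357 -2.9556 -0.6   ]
top clamp_hinge [0.5038 0.1169 0.0936] 0.69 err mm [-0.2643  0.5444  0.4   ]
scene chamber [0.6111 0.0943 0.0018] 0.89 err mm [ 1.4416  2.1987 -1.8   ]
scene lid_grip [0.5788 0.1012 0.1136] 0.97 err mm [-0.6296  1.9032 -0.6   ]
scene lid_hinge [0.6856 0.0822 0.0791] 0.92 err mm [ 0.5942  0.1462 -0.1   ]
scene clamp_grip [0.5042 0.1245 0.1532] 0.62 err mm [-0.6643 -7.0556  2.8   ]
scene clamp_hinge [0.5021 0.1159 0.0911] 0.63 err mm [1.4357 1.5444 2.9   ]
top chamber [ 0.6122  0.0957 -0.0027] 0.74 err mm [0.3416 0.7987 2.7   ]
top lid_grip [0.5815 0.1055 0.1108] 0.77 err mm [-3.3296 -2.3968  2.2   ]
top lid_hinge [0.6841 0.0822 0.0755] 0.8 err mm [2.0942 0.1462 3.5   ]
top clamp_grip [0.4979 0.118  0.1569] 0.66 err mm [ 5.6357 -0.5556 -0.9   ]
top clamp_hinge [0.6817 0.0796 0.0741] 0.56 err mm [-178.1643   37.8444   19.9   ]
pose [ 0.6125  0.0965 -0.1898] -10.876911756383093
puck [([0.695, 0.2471, 0.0013], 0.65)]
ring_gauge [([0.3482, 0.2236, 0.0025], 0.75)]
lens_jar [([0.5991, -0.0804, -0.0013], 0.58)]
objective [([0.5625, 0.2899, 0.0015], 0.48)]
tool shift mm [-410.6786 -340.1681  -45.4301]
rotvec [ 0.     0.    -0.172]
```

```bash
python3 -m jog '-20 -10 -46 0 0 0 87; -43 -37 0 0 0 0 87; -43 -37 0 0 0 0 87; -43 -37 0 0 0 0 87; -43 -37 0 0 0 0 87; -43 -37 0 0 0 0 87; -43 -37 0 0 0 0 50; -43 -37 0 0 0 0 30; -43 -36 0 0 0 0 0; -45 -35 0 0 0 0 0; 0 0 0 0 0 -0.172 0; 0 0 0 0 0 0 0'
python3 - <<'E'
from h import *
s=read_state();print(s['position'],s['tcp_rot'],s['joint_positions'],s['opening'],s['force'])
o=obs(("wrist","wrist")); im=capture("wrist"); cv2.imwrite("pics/w1.png",im["color"][:,:,::-1])
for x in o: print(x)
E
```

```text
time_s: 3.8
position: [0.4835, 0.1211, 0.2905]
tcp_rot: [[-0.981, 0.192, -0.0], [0.192, 0.981, 0.0], [0.0, 0.0, -1.0]]
force: [0.8, -0.1, 0.7]
opening: 0.404
grasp_force: 0.0
[0.4835 0.1211 0.2905] [[-0.9814  0.1922 -0.0002]
 [ 0.1922  0.9814  0.0002]
 [ 0.0003  0.0001 -1.    ]] [  1.1863  17.1453  96.5836   0.0121  66.2834 -77.7389] 0.40374826767623834 [ 0.796  -0.1181  0.7028]
('chamber', array([0.6098, 0.096 , 0.0026]), 0.71, 'wrist')
('lid_hinge', array([0.5083, 0.1158, 0.0971]), 0.15, 'wrist')
('clamp_grip', array([0.5019, 0.1185, 0.1548]), 0.92, 'wrist')
('clamp_hinge', array([0.5041, 0.1195, 0.0953]), 0.85, 'wrist')
('chamber', array([0.6105, 0.0928, 0.0037]), 0.9, 'wrist')
('lid_grip', array([0.5055, 0.1184, 0.0953]), 0.46, 'wrist')
('clamp_grip', array([0.5043, 0.1167, 0.1557]), 0.71, 'wrist')
('clamp_hinge', array([0.5054, 0.1191, 0.0964]), 0.6, 'wrist')
```

View pics/w1.png

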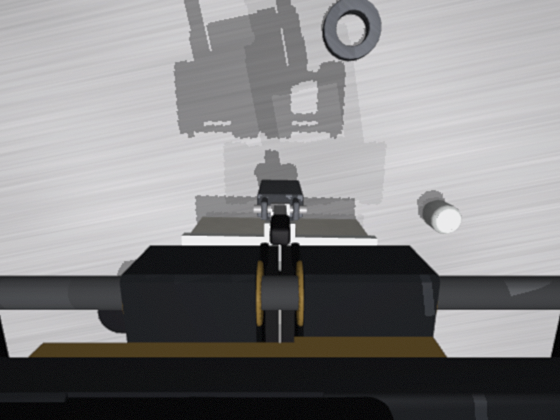

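The wrist view shows the lever grip at about (280,228), centred under the closing fingers. The fitted pose puts it at (0.5035, 0.1175), within 2 mm of the wrist estimates. I'll go in behind the lever with closed fingers and push it along its arc.

```bash
python3 -m jog '-25 0 0 0 0 0 0; -24 0 0 0 0 0 0; 0 0 30 0 0 0 0; 0 0 30 0 0 0 0; 0 0 30 0 0 0 0; 0 0 28 0 0 0 0; 0 0 0 0 0 0 0' && python3 -m jog '6 0 0 0 0 0 0; 6 0 0 0 0 0 0; 4 0 0 0 0 0 0; 4 0 0 0 0 0 0; 4 0 0 0 0 0 0; 0 0 0 0 0 0 0'
python3 - <<'E'
from h import *
im=capture("wrist"); cv2.imwrite("pics/w2.png",im["color"][:,:,::-1])
E
```

```text
time_s: 5.32
position: [0.5299, 0.1125, 0.1707]
tcp_rot: [[-0.982, 0.189, -0.005], [0.189, 0.982, -0.0], [0.005, -0.001, -1.0]]
force: [-0.6, 0.3, 0.0]
opening: 0.008
grasp_force: 0.0
time_s: 6.08
position: [0.5082, 0.1172, 0.1731]
tcp_rot: [[-0.982, 0.189, 0.001], [0.189, 0.982, 0.0], [-0.001, 0.0, -1.0]]
force: [2.6, 0.1, 3.3]
opening: 0.004
grasp_force: 1.8
```

View pics/w2.png

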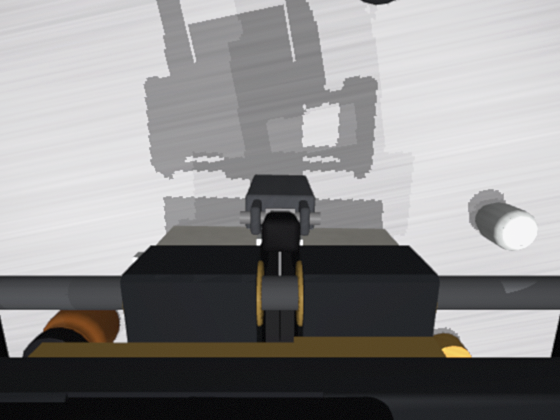

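The fingers are touching the lever, now slightly tilted at (281,230), with a 2.6 N push, so I'll carry on along the arc.

```bash
python3 -m jog '5 0 1 0 0 0 0; 4 0 1 0 0 0 0; 4 0 1 0 0 0 0; 4 0 2 0 0 0 0; 4 0 2 0 0 0 0; 4 0 2 0 0 0 0; 3 0 2 0 0 0 0; 3.5 0 3 0 0 0 0; 3 0 3 0 0 0 0; 3 0 3 0 0 0 0; 2.5 0 3 0 0 0 0; 2.5 0 4 0 0 0 0' && python3 -m jog '2 0 5 0 0 0 0; 2 0 5 0 0 0 0; 1 0 5 0 0 0 0; 1 0 4 0 0 0 0; 1 0 4 0 0 0 0; 0 0 2 0 0 0 0; 0 0 0 0 0 0 0'
python3 - <<'E'
from h import *
im=capture("wrist"); cv2.imwrite("pics/w3.png",im["color"][:,:,::-1])
s=read_state();print(s['position'],s['force'])
E
```

```text
time_s: 7.62
position: [0.4656, 0.1251, 0.1453]
tcp_rot: [[-0.982, 0.189, -0.001], [0.189, 0.982, 0.0], [0.001, -0.0, -1.0]]
force: [0.2, 1.9, 3.8]
opening: 0.003
grasp_force: 1.8
time_s: 8.5
position: [0.4588, 0.1263, 0.1238]
tcp_rot: [[-0.982, 0.188, 0.0], [0.188, 0.982, -0.0], [-0.0, -0.0, -1.0]]
force: [-8.7, 0.1, 36.9]
opening: 0.002
grasp_force: 18.4
[0.4588 0.1263 0.1238] [-8.3124  0.6104 36.1363]
```

View pics/w3.png

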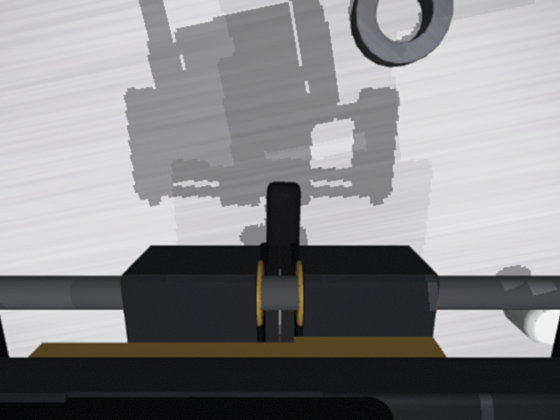

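The lever lies flat, pointing to the robot (its end at (284,185)), and rests on its stop. I'll back off upward and go past the post so the wrist camera can see it.

```bash
python3 -m jog '0 0 -10 0 0 0 0; 0 0 -30 0 0 0 30; 0 0 -40 0 0 0 60; 0 0 -50 0 0 0 60; -40 0 0 0 0 0 60; -45 0 0 0 0 0 60; -45 0 0 0 0 0 60; -38 0 0 0 0 0 60; 0 0 0 0 0 0 60; 0 0 0 0 0 0 60'
cat > look.py <<'E'
from h import *
import sys
V=[]
for c in ("wrist","top","scene"):
    im=capture(c); cv2.imwrite(f"pics/{sys.argv[1]}_{c}.png",im["color"][:,:,::-1])
    for n in ("lid_grip","clamp_grip","clamp_hinge","lid_hinge"):
        q=place_of(c,n)
        if q:
            print(c,n,np.array(q[0]["at"]),round(q[0]["conf"],2))
            if n=="lid_grip":
                K=np.array(im["camera_matrix"]);R=np.array(im["R"]);t=np.array(im["t"])
                x=K@(R@np.array(q[0]["at"])+t); V.append((K@np.c_[R,t],x[:2]/x[2])); print('  px',x[:2]/x[2])
for i in range(len(V)):
    for j in range(i):
        X=cv2.triangulatePoints(V[j][0],V[i][0],V[j][1],V[i][1]).ravel();print('tri',j,i,X[:3]/X[3])
s=read_state();print(s['position'],s['opening'],s['force'],s['time_s'])
E
python3 look.py a
```

```text
time_s: 9.8
position: [0.6234, 0.0946, 0.2495]
tcp_rot: [[-0.982, 0.189, -0.002], [0.189, 0.982, -0.0], [0.002, -0.001, -1.0]]
force: [-0.3, -0.3, -0.7]
opening: 0.683
grasp_force: 0.0
wrist lid_grip [0.5744 0.1027 0.1119] 0.88
  px [278.2382 141.5325]
wrist clamp_hinge [0.5044 0.1163 0.0949] 0.89
wrist lid_hinge [0.6849 0.0799 0.0771] 0.73
top clamp_grip [ 0.6112  0.0954 -0.0027] 0.62
scene lid_grip [0.578  0.1021 0.1108] 0.65
  px [318.8896 198.9338]
scene clamp_grip [0.4435 0.1337 0.0937] 0.4
scene clamp_hinge [0.5055 0.1174 0.0936] 0.48
scene lid_hinge [0.6888 0.0838 0.079 ] 0.64
tri 0 1 [0.5752 0.1034 0.1073]
[0.6243 0.0947 0.2505] 0.6873091608454776 [-0.4451 -0.3316  0.2892] 10.55
```

View pics/a_wrist.png

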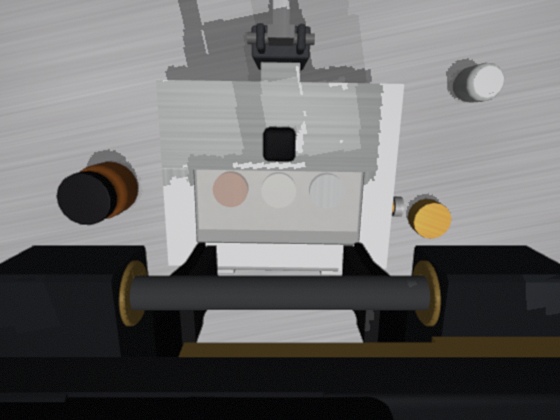

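The black post top is at (279,144), centred and square to the jaws. The lever is open at the top of the view, and its grip at z 0.094 confirms it is level. I'll descend onto the post.

```bash
python3 -m jog '24 -0.8 0 0 0 0 60; 24 0 0 0 0 0 50; 0 0 40 0 0 0 50; 0 0 40 0 0 0 50; 0 0 30 0 0 0 50; 0 0 12 0 0 0 50; 0 0 11 0 0 0 50; 0 0 0 0 0 0 50' && python3 -m jog '0 0 0 0 0 0 34; 0 0 0 0 0 0 28; 0 0 0 0 0 0 24; 0 0 0 0 0 0 20; 0 0 0 0 0 0 10; 0 0 0 0 0 0 10; 0 0 0 0 0 0 10'
```

```text
time_s: 11.55
position: [0.5771, 0.1029, 0.1175]
tcp_rot: [[-0.982, 0.189, -0.0], [0.189, 0.982, -0.0], [0.0, -0.0, -1.0]]
force: [-0.5, 0.1, 0.5]
opening: 0.576
grasp_force: 0.0
time_s: 12.42
position: [0.5772, 0.103, 0.1179]
tcp_rot: [[-0.982, 0.189, 0.0], [0.189, 0.982, 0.0], [-0.0, 0.0, -1.0]]
force: [-1.3, -1.2, 4.4]
opening: 0.274
grasp_force: 30.0
```

```bash
python3 -m jog '-0.12 0 -0.33 0 0.003 0 10; -0.12 0 -0.33 0 0.003 0 10; -0.12 0 -0.33 0 0.003 0 10; -0.12 0 -0.33 0 0.003 0 10; -0.12 0 -0.33 0 0.003 0 10; -0.12 0 -0.33 0 0.003 0 10' && python3 -m jog '-0.12 0 -0.33 0 0.003 0 10; -0.12 0 -0.33 0 0.003 0 10; -0.12 0 -0.33 0 0.003 0 10; -0.12 0 -0.33 0 0.003 0 10; -0.12 0 -0.33 0 0.003 0 10; -0.12 0 -0.33 0 0.003 0 10'
```

```text
time_s: 13.18
position: [0.5773, 0.1029, 0.1181]
tcp_rot: [[-0.982, 0.189, -0.019], [0.189, 0.982, 0.004], [0.02, -0.0, -1.0]]
force: [3.2, 0.3, -15.6]
opening: 0.275
grasp_force: 30.0
time_s: 13.92
position: [0.5785, 0.1027, 0.1217]
tcp_rot: [[-0.981, 0.189, -0.036], [0.189, 0.982, 0.007], [0.036, 0.0, -0.999]]
force: [2.8, -0.0, -13.3]
opening: 0.271
grasp_force: 30.0
```

```bash
python3 -m jog '-0.15 0 -0.44 0 0.004 0 10; -0.15 0 -0.44 0 0.004 0 10; -0.15 0 -0.44 0 0.004 0 10; -0.15 0 -0.44 0 0.004 0 10; -0.15 0 -0.44 0 0.004 0 10; -0.15 0 -0.44 0 0.004 0 10; -0.15 0 -0.44 0 0.004 0 10; -0.15 0 -0.44 0 0.004 0 10; -0.15 0 -0.44 0 0.004 0 10; -0.15 0 -0.44 0 0.004 0 10; -0.15 0 -0.44 0 0.004 0 10; -0.15 0 -0.44 0 0.004 0 10' && python3 -m jog '-0.15 0 -0.44 0 0.004 0 10; -0.15 0 -0.44 0 0.004 0 10; -0.15 0 -0.44 0 0.004 0 10; 0 0 0 0 0 0 10; 0 0 0 0 0 0 10'; python3 look.py b
```

```text
time_s: 15.42
position: [0.5806, 0.1022, 0.1268]
tcp_rot: [[-0.979, 0.189, -0.082], [0.188, 0.982, 0.016], [0.084, -0.0, -0.996]]
force: [1.9, -0.8, -7.4]
opening: 0.277
grasp_force: 30.0
time_s: 16.05
position: [0.5812, 0.1021, 0.1281]
tcp_rot: [[-0.978, 0.189, -0.094], [0.188, 0.982, 0.018], [0.096, -0.0, -0.995]]
force: [1.7, -1.4, -6.3]
opening: 0.273
grasp_force: 30.0
wrist clamp_hinge [0.5028 0.1157 0.0945] 0.71
top lid_hinge [0.681  0.0794 0.0768] 0.85
scene lid_grip [0.5785 0.1003 0.1246] 0.94
  px [318.7301 196.0482]
scene clamp_grip [0.6862 0.0841 0.081 ] 0.5
scene lid_hinge [0.6863 0.0841 0.0792] 0.81
[0.5811 0.1021 0.128 ] 0.2717959858142897 [ 1.9339 -1.7239 -5.5627] 16.8
```

```bash
python3 -c "
import cv2,numpy as np
a=cv2.resize(cv2.imread('pics/b_scene.png')[150:290,230:430],None,fx=3,fy=3,interpolation=cv2.INTER_CUBIC);cv2.imwrite('pics/b_crop.png',a)"
```

```text
(no output)
```

View pics/b_crop.png

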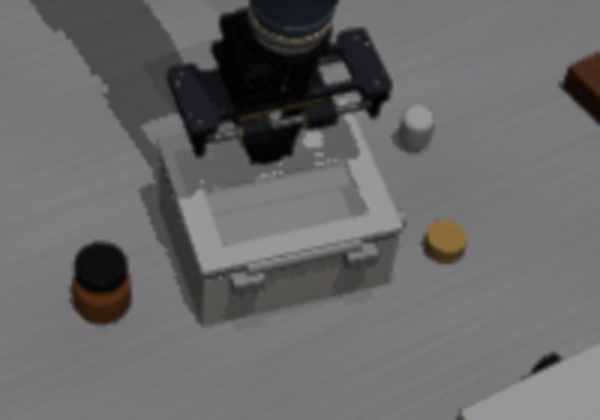

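The post is still in the jaws, the lid's front has risen and the bystanders are unmoved. Tool rise and tilt both give about 0.095 rad, so one small trim and then hold.

```bash
python3 -m jog '-0.12 0 -0.4 0 0.003 0 10; 0 0 0 0 0 0 10; 0 0 0 0 0 0 10; 0 0 0 0 0 0 10; 0 0 0 0 0 0 10; 0 0 0 0 0 0 10; 0 0 0 0 0 0 10; 0 0 0 0 0 0 10' && python3 -c "
from rig import *
print(hand_in())"
```

```text
time_s: 17.8
position: [0.5813, 0.1021, 0.1283]
tcp_rot: [[-0.977, 0.189, -0.097], [0.188, 0.982, 0.019], [0.099, -0.0, -0.995]]
force: [2.8, -2.9, -7.6]
opening: 0.276
grasp_force: 30.0
the job is handed in; nothing more can be done
None
```

The job is handed in at 17.8 s: the clamp lever was pushed level to its stop and left there, the lid broke free without a jump, and the gripper holds it still at about 0.098 rad (roughly a 15 mm gap, estimated from the tool's rise and tilt); no verdict came back.

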